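# Hold the paint mixer's run lever in the green

## Task

Stand the green paint bottle upright, fully down in the mixer's black holder ring, and let go of it; set it in, do not drop it. Then press the mixer's spring-loaded run lever down with the fingers until its yellow pointer is in the green part of the scale, never in the red, and finish while still holding it there: the program ends with the lever pressed, not released. Do not run the mixer before the bottle is in the holder, and leave the other bottles and the red cup standing where they are.

Things in the scene. Friction and masses are not known exactly. Their poses are not given: they have to be found in the camera images.
- green_bottle: The bottle to mix: a green paint bottle with a white label, standing on the table; round body 36 mm across and 85 mm tall, a short shoulder, then a cap 22 mm across, 115 mm tall overall; about 85 g. Origin: centre of its underside, z up along its axis
- blue_bottle: Bystander: a blue paint bottle with a white label, standing on the table; round body 36 mm across and 85 mm tall, a short shoulder, then a cap 22 mm across, 115 mm tall overall; about 85 g. Origin: centre of its underside, z up along its axis
- yellow_bottle: Bystander: a yellow paint bottle with a white label, standing on the table; round body 36 mm across and 85 mm tall, a short shoulder, then a cap 22 mm across, 115 mm tall overall; about 85 g. Origin: centre of its underside, z up along its axis
- cup: Bystander: a red cup standing upside down, 76 mm across at the table, 54 mm across at the top, 90 mm tall; origin at the centre of its underside
- mixer: White bench mixer fixed to the table, 140 (x) by 240 mm (y), flat top 60 mm high. Origin: centre of its underside; z up. Holder ring on top at its +y end; run lever 65 mm to the -y side of the middle, pointing along the mixer's -x. Beside the lever, centred 41 mm further to -y, an upright scale 20 mm wide, up to 138 mm high: white at the top, then green, red lowest
- holder_floor (a point): Centre of the floor inside the holder ring, 60 mm above the table; the ring is black, inside diameter 41 mm, outside 51 mm, and its rim is 28 mm above this floor. Axes as the mixer's
- lever_pad (a point): Centre of the top face of the black pad, 36 by 36 by 10 mm, at the lever's free end, 115 mm from the hinge line; moves with the lever. Released: 131 mm above the table, pad sloping 0.44 rad (free end, towards the mixer's -x, higher). In mid-green: about 100 mm above the table, sloping 0.15 rad
- lever_hinge (a point): Middle of the lever's hinge pin, 75 mm above the table; the hinge line runs along the mixer's y
- lever (a joint): Turn of the run lever in rad: 0 released (up), grows as it is pressed down, stop at 0.48. Its yellow pointer is in the white below 0.23, in the green from 0.23 to 0.35, in the red above. A spring pushes it up: at the pad about 3.5 N to start, 9 N in mid-green, 13 N at the stop

How it is judged:
By the outcome, as a careful person would: the job done as asked, in the order asked, and still so for the second after the job is handed in, while the arm keeps its last pose, push and grip.
It also fails if it takes over 51 s, if anything falls off the work surface, if the arm or the gripper's body presses on something with over 40 N, if the wrist force passes 120 N, or if a joint passes its speed limit or range.

## Robot

A 6-joint arm with a two-finger parallel gripper is mounted at the origin on the work surface. World frame = base frame: x ahead of the robot, y to its left, z up, the work surface at z = 0. Lengths are in m, angles in rad, forces in N, time in s.
With the tool pointing down it reaches from about 0.35 to 0.975 m from the base axis. Payload 17.4 kg.
Tool frame: the origin (TCP) lies between the finger pads; the fingertips stand 25 mm ahead of it and the grasp point (between the pads) lies 6 mm ahead of it; z points along the fingers, y is the direction in which the jaws open and shut (so a half turn about z gives the same grasp; the last joint's range is limited). The gripper opens to 85 mm and grips with 20 to 120 N. Pads are 22 mm wide; open, the fingers measure 114 mm over their backs; the gripper's body (76 mm by 85 mm) begins 54 mm behind the grasp point. The pads swing forward as they close: fully open they stand 13 mm farther back than shut.
Start: joints at [-1.16, 0.116, 1.442, -0, 1.584, -0.038], TCP at [0.293, -0.608, 0.256] pointing down, gripper open.
Joint ranges: [-2.83, 2.83], [-0.83, 2.19], [0.07, 2.5], [-1.14, 4.28], [0.01, 3], [-2.97, 2.97]. Speed limits (rad/s): [1.89, 1.89, 2.22, 3.14, 3.14, 3.14].

## Interface

Orientations are given as a 3x3 rotation matrix whose columns are the frame's x, y, z axes.
In Python, from cell import manip, vision, finish_job gives the robot as it stands.
- The arm moves only by the tool step_arm, never from a script. Its argument "steps" is text: rows parted by semicolons, each of 7 numbers parted by spaces: the opening, from -1 (shut) to 1 (fully open), so that 0 is half open, then the shift along the tool's x, y, z in m, then the turn, a rotation vector about the tool's x, y, z in rad. A call has 1 to 8 rows; each row is the pose to reach, as a shift and turn from the pose commanded when the call began, along the tool's axes at that moment; what a row does not reach only later rows make up. A row lasts 1/12 s, in which the tool goes at most 41.7 mm and 7.16 degrees, less where a joint would pass 70% of its speed; a pose out of reach is approached as far as the arm can. A call with a gripper value outside its range is refused whole. The fingers move at their own pace and stop on an object; the grip force is fixed at half the most. Time passes only in rows, so rows that repeat a pose let the fingers close. It gives the time, the measured TCP pose, the force and the opening at its end, in the units of the state.
- manip.sense(): the state, without advancing time (a new reading comes with each control period).
- vision.grab_frame(name): name is "side" or "top"; returns (picture, depth): 400x640x3 uint8, red, green, blue; 400x640 float32, m along the optical axis (not along the pixel's ray), 0 where there is no reading.
- vision.camera_model(name): a dict with "mtx" (3x3 intrinsics, pixels), "rvec" (rotation vector, rad) and "tvec" (3), from world to camera coordinates, as OpenCV has them. Camera axes: x right, y down, z forward; pixel columns grow to the right and rows downward; lengths in m; the calibration is good to about 2 mm. A picture is of the moment at which its call begins. camera_model takes no time and is no camera call.
- finish_job(): hands the job in, once; it reports no verdict.
The state is a dict: "time": time; "joints": joint angles; "qvel": joint speeds; "joint_torque": joint torques, N m; "position": TCP position; "ee_rot": TCP orientation; "wrist_force": force on the tool from outside, world axes, zero at the start; "wrist_torque": the same for the moment, N m; "opening": finger opening in m.
Only numpy, scipy, OpenCV 4.12 (cv2) and the standard library are available. Lean on these libraries where they do the work, as an engineer would, in place of code of your own. Each camera call takes 0.05 s, during which the arm holds its last target.

## Working session

There is one attempt and no reset: what is moved stays moved. The work goes in short steps, Python scripts to look and compute and a tool call to move; the robot and the scene stay as the last step left them, time stands still between calls to the robot, and variables do not carry over. Pictures are saved under pics/ and viewed, and the job is handed in when it is done.

Besides the shell and the picture viewer there is one more tool, called after "Request:" by a JSON object that holds its "name" and its "arguments", one argument or row to a line. step_arm: Moves the arm, as the interface text tells. Its arguments: {"type":"object","properties":{"steps":{"type":"string"}},"required":["steps"]}

```bash
ls; mkdir -p pics; python3 - <<'E'
from cell import manip, vision
import cv2,numpy as np
s=manip.sense();print(s)
for n in("side","top"):
    im,d=vision.grab_frame(n);cv2.imwrite(f"pics/{n}0.png",im[:,:,::-1]);np.save(f"{n}0.npy",d);np.save(f"{n}0im.npy",im)
    m=vision.camera_model(n);print(n,m)
E
```

```text
pics
{'time': 0.0, 'joints': array([-1.15977281e+00,  1.16479525e-01,  1.44230238e+00, -3.05942005e-05,
        1.58399523e+00, -3.78251191e-02]), 'qvel': array([-0.00025794, -0.00015687, -0.00240895,  0.00045431, -0.00158887,
       -0.00082478]), 'joint_torque': array([ 3.67555158e-04, -7.31973124e+01, -6.32472396e+01, -1.52906146e-04,
        6.21313506e-03, -1.51704825e-05]), 'position': array([ 0.29280152, -0.60799451,  0.25554346]), 'ee_rot': array([[ 9.00947481e-01,  4.33927857e-01, -5.01302020e-04],
       [ 4.33928146e-01, -9.00946842e-01,  1.07360926e-03],
       [ 1.42224924e-05, -1.18479461e-03, -9.99999298e-01]]), 'wrist_force': array([-0.29046337,  0.07348558, -0.10201274]), 'wrist_torque': array([-0.00806342,  0.03855294,  0.02724998]), 'opening': 0.08551686810737007}
side {'mtx': array([[427.01607574,   0.        , 316.79813047],
       [  0.        , 427.01607574, 198.93122982],
       [  0.        ,   0.        ,   1.        ]]), 'rvec': array([ 2.33680686, -0.09151933,  0.0273859 ]), 'tvec': array([-0.55083285,  0.13944594,  1.06653986])}
top {'mtx': array([[373.06180771,   0.        , 325.62614323],
       [  0.        , 373.06180771, 197.23586629],
       [  0.        ,   0.        ,   1.        ]]), 'rvec': array([ 2.19221158, -2.15477314,  0.15793221]), 'tvec': array([0.01061097, 0.56894189, 0.78694949])}
```

View pics/side0.png

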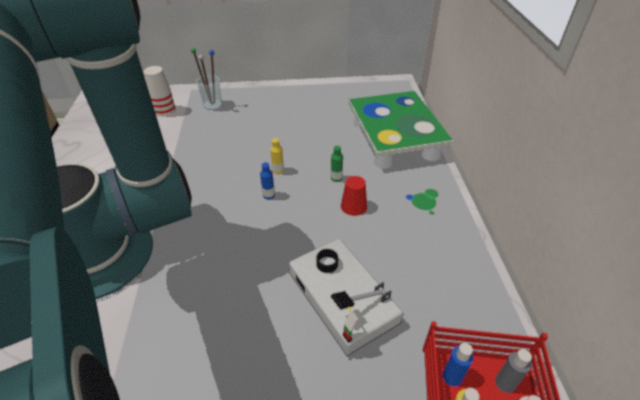

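View pics/top0.png

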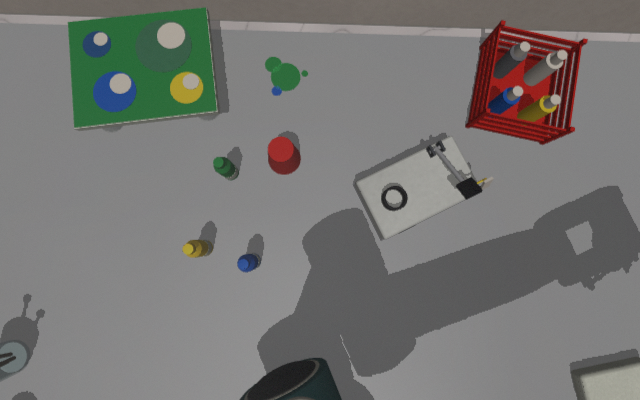

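The side view shows the green bottle at about (337,163), the cup at (355,195), the holder ring at (327,260) and the lever pad at (343,299). In the top view the green bottle is at (225,167), the cup at (284,155), the ring at (394,197) and the pad at (469,188). Next I'll measure from the point clouds.

```bash
cat > h.py <<'E'
import numpy as np,cv2
from cell import manip,vision
def cloud(n,d):
    m=vision.camera_model(n);R=cv2.Rodrigues(m["rvec"])[0];K=m["mtx"]
    v,u=np.mgrid[:400,:640]
    P=np.stack([(u-K[0,2])/K[0,0]*d,(v-K[1,2])/K[1,1]*d,d],-1)
    W=(P-m["tvec"])@R
    W[d==0]=np.nan
    return W
def proj(n,p):
    m=vision.camera_model(n);return cv2.projectPoints(np.atleast_2d(np.array(p,float)),m["rvec"],m["tvec"],m["mtx"],None)[0][:,0]
E
python3 - <<'E'
from h import *
for n in("side","top"):
    W=cloud(n,np.load(n+"0.npy"));im=np.load(n+"0im.npy").astype(int)
    hsv=cv2.cvtColor(im.astype(np.uint8),cv2.COLOR_RGB2HSV)
    x,y,z=W[...,0],W[...,1],W[...,2]
    R=-cv2.Rodrigues(vision.camera_model(n)["rvec"])[0].T@vision.camera_model(n)["tvec"];print(n,"cam",R.round(3))
    boxes=dict(side=dict(green=(325,140,350,185),cup=(338,172,372,218),blue=(255,158,280,203),yellow=(265,135,290,178)),top=dict(green=(208,150,242,184),cup=(263,133,304,177),blue=(234,248,262,275),yellow=(180,235,212,260)))[n]
    for k,(a,b,c,e) in boxes.items():
        w=W[b:e,a:c].reshape(-1,3);w=w[(w[:,2]>0.012)&(w[:,2]<.2)]
        print(n,k,len(w),"zmax",w[:,2].max().round(3))
        for lo,hi in((.02,.08),(.1,.13)) if k!="cup" else ((.02,.04),(.08,.1)):
            q=w[(w[:,2]>lo)&(w[:,2]<hi)]
            if len(q)>5: 
                from scipy.optimize import least_squares
                r=(.018 if lo<.05 else .011) if k!="cup" else (.0355 if lo<.05 else None)
                print("  ",lo,len(q),q.mean(0).round(3),q.min(0).round(3),q.max(0).round(3))
                if r:
                    f=least_squares(lambda c:np.hypot(q[:,0]-c[0],q[:,1]-c[1])-r,q.mean(0)[:2]+ (q.mean(0)[:2]-R[:2])*.03,loss="soft_l1",f_scale=.003);print("   fit",f.x.round(4),np.sqrt(np.mean(f.fun**2)).round(4))
    # mixer
    box=(285,235,405,352) if n=="side" else (350,125,485,242)
    a,b,c,e=box
    w=W[b:e,a:c];cm=hsv[b:e,a:c]
    top=(w[...,2]>.053)&(w[...,2]<.067)
    q=w[top];r=cv2.minAreaRect((q[:,:2]*1000).astype(np.float32));print("mixer top",len(q),r,cv2.boxPoints(r).round(0).tolist(),np.median(q[:,2]))
    q=w[(w[...,2]>.08)&(w[...,2]<.093)&(cm[...,2]<70)];print("ring",len(q),q.mean(0).round(4),q.min(0).round(3),q.max(0).round(3))
    q=w[(w[...,2]>.11)&(w[...,2]<.16)];print("high",len(q),q.mean(0).round(4),q.min(0).round(3),q.max(0).round(3))
    q=w[(w[...,2]>.11)&(w[...,2]<.16)&(cm[...,2]<70)];print("pad",len(q),q.mean(0).round(4),q.min(0).round(3),q.max(0).round(3))
E
```

```text
side cam [ 0.506 -0.71   0.836]
side green 409 zmax 0.12
   0.02 201 [0.625 0.225 0.049] [0.608 0.216 0.02 ] [0.644 0.239 0.08 ]
   fit [0.6231 0.2081] 0.0063
   0.1 61 [0.626 0.234 0.112] [0.616 0.226 0.101] [0.636 0.248 0.12 ]
   fit [0.6258 0.2391] 0.0031
side cup 831 zmax 0.095
   0.02 178 [0.656 0.108 0.03 ] [0.627 0.081 0.02 ] [0.695 0.232 0.04 ]
   fit [0.662  0.1212] 0.0238
   0.08 296 [0.661 0.112 0.09 ] [0.634 0.088 0.08 ] [0.689 0.144 0.095]
side blue 509 zmax 0.118
   0.02 313 [0.436 0.201 0.047] [0.41 0.16 0.02] [0.463 0.286 0.08 ]
   fit [0.429  0.1844] 0.0417
   0.1 67 [0.427 0.177 0.112] [0.417 0.17  0.1  ] [0.438 0.19  0.118]
   fit [0.4271 0.1668] 0.0055
side yellow 455 zmax 0.119
   0.02 207 [0.455 0.271 0.051] [0.436 0.168 0.02 ] [0.473 0.287 0.08 ]
   fit [0.4546 0.2573] 0.0139
   0.1 89 [0.446 0.241 0.111] [0.428 0.17  0.1  ] [0.464 0.296 0.119]
   fit [0.4513 0.2674] 0.0519
mixer top 4947 ((594.9059448242188, -179.86851501464844), (140.21951293945312, 240.51295471191406), 27.52777099609375) [[477.0, -106.0], [588.0, -319.0], [713.0, -254.0], [601.0, -41.0]] 0.0
[... 916 characters left out ...]
.4259 0.1818] 0.0043
top yellow 431 zmax 0.117
   0.02 142 [0.455 0.274 0.05 ] [0.437 0.269 0.02 ] [0.471 0.284 0.08 ]
   fit [0.4539 0.288 ] 0.0004
   0.1 119 [0.454 0.286 0.113] [0.444 0.277 0.101] [0.463 0.299 0.117]
   fit [0.4539 0.2888] 0.0042
mixer top 6055 ((593.9439697265625, -178.39991760253906), (139.36337280273438, 239.18101501464844), 27.063047409057617) [[477.0, -104.0], [586.0, -317.0], [710.0, -253.0], [602.0, -40.0]] 0.059515745131735034
ring 232 [ 0.5911 -0.1424  0.086 ] [ 0.54  -0.227  0.08 ] [ 0.687 -0.096  0.091]
high 431 [ 0.5842 -0.2585  0.1287] [ 0.559 -0.295  0.11 ] [ 0.618 -0.236  0.14 ]
pad 325 [ 0.5813 -0.2571  0.1311] [ 0.56  -0.28   0.115] [ 0.604 -0.236  0.14 ]
```

```bash
python3 - <<'E'
from h import *
from scipy.optimize import least_squares
for n in("side","top"):
    W=cloud(n,np.load(n+"0.npy"));hsv=cv2.cvtColor(np.load(n+"0im.npy"),cv2.COLOR_RGB2HSV)
    c0=np.array([.5944,-.179]);t=np.deg2rad(27.3);A=np.array([[np.cos(t),-np.sin(t)],[np.sin(t),np.cos(t)]])
    L=(W[...,:2]-c0)@A;z=W[...,2]
    m=(np.abs(L[...,0])<.06)&(L[...,1]>.0)&(L[...,1]<.12)&(z>.083)&(z<.093)
    q=L[m];print(n,len(q),q.min(0),q.max(0))
    f=least_squares(lambda c:np.hypot(q[:,0]-c[0],q[:,1]-c[1])-.023,q.mean(0),loss="soft_l1",f_scale=.002)
    print("ring local",f.x,"world",c0+A@f.x,np.abs(f.fun).mean(),np.median(z[m]))
    # color: black contour with ray to plane z=.088
    mm=cv2.Rodrigues(vision.camera_model(n)["rvec"])[0]
    m=(np.abs(L[...,0]+.045)<.04)&(np.abs(L[...,1]+.065)<.03)&(z>.1)&(z<.16)&(hsv[...,2]<70)
    q=L[m];print("pad local",np.median(q,0),q.min(0),q.max(0),z[m].min(),z[m].max())
E
python3 - <<'E'
import cv2
im=cv2.imread('pics/top0.png')[120:250,340:500]
cv2.imwrite('pics/c1.png',cv2.resize(im,None,fx=4.5,fy=4.5,interpolation=cv2.INTER_CUBIC))
im=cv2.imread('pics/side0.png')[230:360,280:410]
cv2.imwrite('pics/c2.png',cv2.resize(im,None,fx=4.5,fy=4.5,interpolation=cv2.INTER_CUBIC))
E
```

```text
side 161 [-0.02493973  0.03840088] [0.02573404 0.08941042]
ring local [0.00017049 0.06347766] world [ 0.5654375  -0.12251446] 0.0013234606849613837 0.08795194293663981
pad local [-0.04953225 -0.06979822] [-0.06423273 -0.08468239] [-0.0318877  -0.05131565] 0.12141470129554112 0.14192182315959884
top 176 [-0.02497957  0.04088507] [0.02470209 0.09010473]
ring local [-0.00011731  0.06564597] world [ 0.56418726 -0.12071966] 0.0013105034847527598 0.0873497694211478
pad local [-0.04758486 -0.06320407] [-0.06380426 -0.08302785] [-0.03053673 -0.04647138] 0.11477222239837523 0.14026649029466215
```

View pics/c1.png

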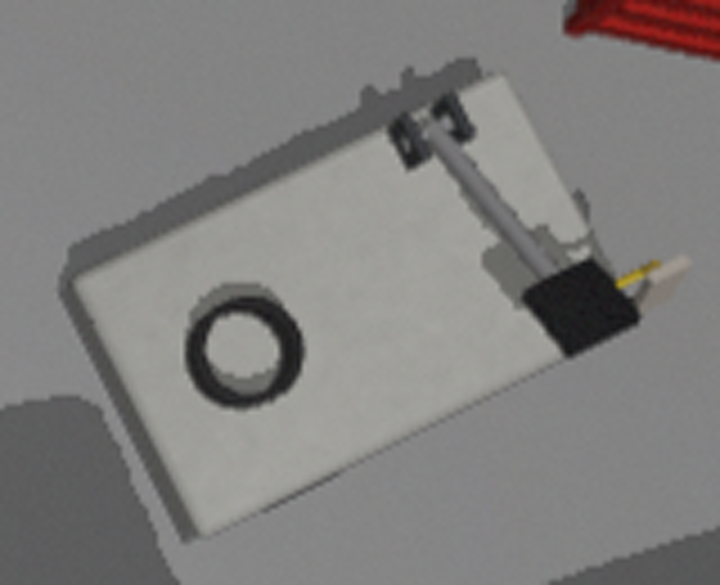

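View pics/c2.png

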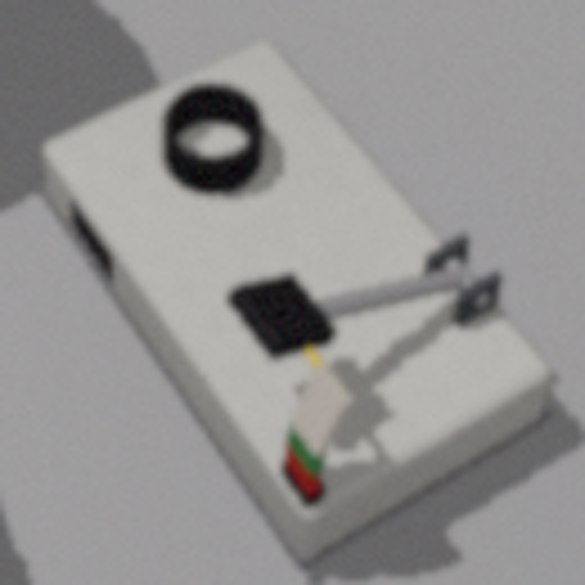

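Request:
{"name": "step_arm", "arguments": {
  "steps": "1 0.02 -0.0185 0 0 0 0;1 0.667 -0.618 0 0 0 0;1 0.667 -0.618 0 0 0 0;1 0.667 -0.618 0 0 0 0;1 0.667 -0.618 0 0 0 0;1 0.667 -0.618 0 0 0 0;1 0.667 -0.618 0 0 0 0;1 0.667 -0.618 0 0 0 0"
}}

```text
time: 0.77
position: [0.4097, -0.3094, 0.2561]
ee_rot: [[0.901, 0.434, -0.0], [0.434, -0.901, 0.0], [0.0, -0.0, -1.0]]
wrist_force: [1.2, 0.8, 0.2]
opening: 0.0854
```

```bash
cat >> h.py <<'E'
def rel(p,s=None):
    s=s or manip.sense();R=s["ee_rot"]
    print("t",round(s["time"],2),"pos",s["position"].round(4),"F",s["wrist_force"].round(1),"open",round(s["opening"],4),"rel tool",(R.T@(np.array(p)-s["position"])).round(4), "zdir",R[:,2].round(4),"x",R[:,0].round(4))
E
python3 -c "
from h import *
rel([.6255,.2385,.2555])"
```

```text
t 0.77 pos [ 0.4097 -0.3094  0.2561] F [1.2 0.8 0.2] open 0.0854 rel tool [ 0.432  -0.4002  0.0007] zdir [-0.e+00  1.e-04 -1.e+00] x [0.9011 0.4335 0.    ]
```

Request:
{"name": "step_arm", "arguments": {
  "steps": "1 0.432 -0.4 0 0 0 0;1 0.432 -0.4 0 0 0 0;1 0.432 -0.4 0 0 0 0;1 0.432 -0.4 0 0 0 0;1 0.432 -0.4 0 0 0 0;1 0.432 -0.4 0 0 0 0;1 0.432 -0.4 0 0 0 0;1 0.432 -0.4 0 0 0 0"
}}

```text
time: 1.43
position: [0.5319, 0.001, 0.2562]
ee_rot: [[0.901, 0.434, 0.0], [0.434, -0.901, -0.0], [0.0, 0.0, -1.0]]
wrist_force: [1.0, -1.1, -0.2]
opening: 0.0853
```

```bash
python3 -c "
from h import *
rel([.6255,.2385,.2555])"
```

```text
t 1.43 pos [0.5319 0.001  0.2562] F [ 1.  -1.1 -0.2] open 0.0853 rel tool [ 0.1875 -0.1734  0.0007] zdir [ 1.e-04 -1.e-04 -1.e+00] x [0.9009 0.434  0.    ]
```

Request:
{"name": "step_arm", "arguments": {
  "steps": "1 0.1875 -0.1735 0 0 0 0;1 0.1875 -0.1735 0 0 0 0;1 0.1875 -0.1735 0 0 0 0;1 0.1875 -0.1735 0 0 0 0;1 0.1875 -0.1735 0 0 0 0;1 0.1875 -0.1735 0 0 0 0;1 0.1875 -0.1735 0 0 0 0;1 0.1875 -0.1735 0 0 0 0"
}}

```text
time: 2.1
position: [0.6255, 0.2386, 0.2549]
ee_rot: [[0.9, 0.436, -0.002], [0.436, -0.9, -0.001], [-0.002, -0.0, -1.0]]
wrist_force: [0.6, 0.4, 0.1]
opening: 0.0855
```

```bash
python3 - <<'E'
from h import *
rel([.6255,.2385,.073])
for n in("side","top"):
    im,d=vision.grab_frame(n);cv2.imwrite(f"pics/{n}1.png",im[:,:,::-1])
E
```

```text
t 2.1 pos [0.6255 0.2386 0.2549] F [0.6 0.4 0.1] open 0.0855 rel tool [3.000e-04 1.000e-04 1.819e-01] zdir [-1.9e-03 -5.0e-04 -1.0e+00] x [ 0.8998  0.4363 -0.0019]
```

View pics/side1.png

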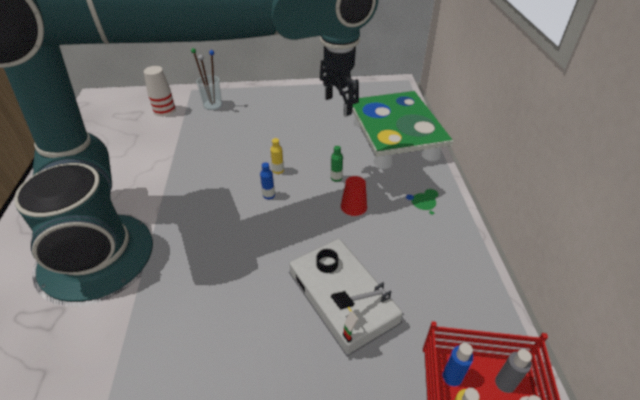

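View pics/top1.png

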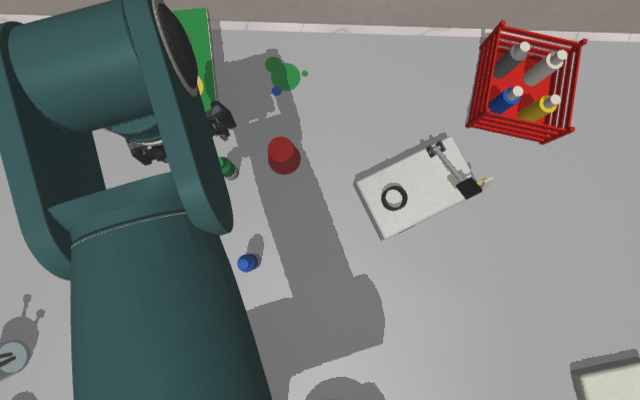

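```bash
python3 - <<'E'
from h import *
W=cloud("top",np.load("top0.npy"))
for u,v in((80,118),(140,120),(200,112),(210,105),(208,20)): print((u,v),W[v,u].round(3))
print(proj("side",[[.6255,.2385,.23],[.6255,.2385,.249]]))
E
```

```text
(80, 118) [0.72  0.537 0.079]
(140, 120) [0.72  0.415 0.075]
(200, 112) [0.74  0.29  0.078]
(210, 105) [0.756 0.27  0.077]
(208, 20) [0.949 0.285 0.075]
[[337.28953682 111.34482057]
 [337.47481891 104.95754868]]
```

Request:
{"name": "step_arm", "arguments": {
  "steps": "1 0 0 0.03 0 0 0;1 0 0 0.06 0 0 0;1 0 0 0.09 0 0 0;1 0 0 0.12 0 0 0;1 0 0 0.145 0 0 0;1 0 0 0.165 0 0 0;1 0 0 0.182 0 0 0;1 0 0 0.182 0 0 0"
}}

```text
time: 2.87
position: [0.6237, 0.2342, 0.0709]
ee_rot: [[0.902, 0.432, -0.004], [0.432, -0.902, -0.002], [-0.005, -0.0, -1.0]]
wrist_force: [-0.4, -0.8, -0.7]
opening: 0.0854
```

```bash
python3 - <<'E'
from h import *
rel([.6255,.2385,.073])
for n in("side",):
    im,d=vision.grab_frame(n);im=im[80:240,240:440];cv2.imwrite(f"pics/{n}2.png",cv2.resize(im[:,:,::-1],None,fx=3.7,fy=3.7,interpolation=2))
E
```

```text
t 2.87 pos [0.6237 0.2342 0.0709] F [-0.4 -0.8 -0.7] open 0.0854 rel tool [ 0.0034 -0.0031 -0.0021] zdir [-0.0043 -0.0016 -1.    ] x [ 0.9017  0.4324 -0.0046]
```

View pics/side2.png

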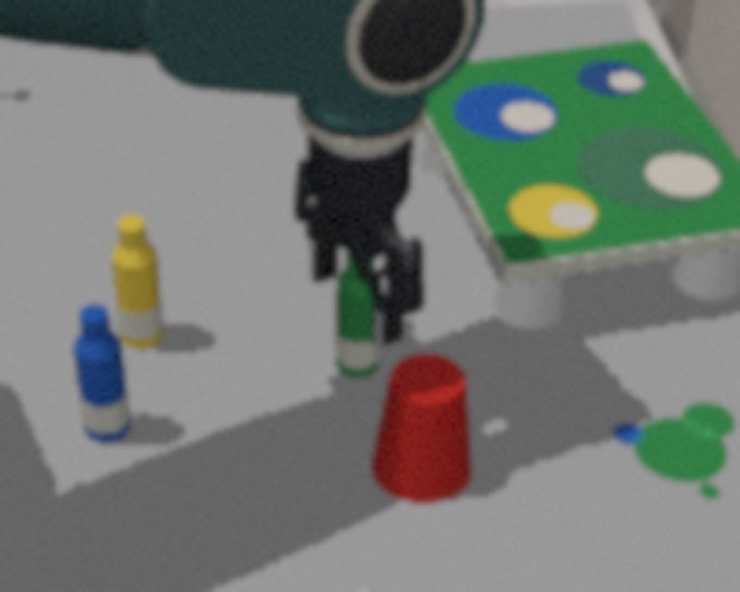

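Fingers straddle the green bottle at crop (360,300) with the cup clear. I'll trim the offset, then close.

Request:
{"name": "step_arm", "arguments": {
  "steps": "1 0.0034 -0.0031 -0.002 0 0 0;1 0.0034 -0.0031 -0.002 0 0 0;1 0.0034 -0.0031 -0.002 0 0 0;1 0.0034 -0.0031 -0.002 0 0 0"
}}

```text
time: 3.25
position: [0.6275, 0.2408, 0.0776]
ee_rot: [[0.901, 0.434, 0.002], [0.434, -0.901, 0.0], [0.002, 0.0, -1.0]]
wrist_force: [-0.6, -0.6, -0.6]
opening: 0.0849
```

```bash
python3 -c "
from h import *
rel([.6255,.2385,.073])"
```

```text
t 3.25 pos [0.6275 0.2408 0.0776] F [-0.6 -0.6 -0.6] open 0.0849 rel tool [-0.0028  0.0012  0.0046] zdir [ 1.6e-03  5.0e-04 -1.0e+00] x [0.901  0.4339 0.0016]
```

Request:
{"name": "step_arm", "arguments": {
  "steps": "1 0 0 0 0 0 0;1 0 0 0 0 0 0;1 0 0 0 0 0 0;1 0 0 0 0 0 0"
}}

```text
time: 3.58
position: [0.6271, 0.2407, 0.0763]
ee_rot: [[0.901, 0.434, -0.0], [0.434, -0.901, -0.0], [-0.0, 0.0, -1.0]]
wrist_force: [0.2, -1.5, -0.3]
opening: 0.0856
```

```bash
python3 -c "
from h import *
rel([.6255,.2385,.073])"
```

```text
t 3.58 pos [0.6271 0.2407 0.0763] F [ 0.2 -1.5 -0.3] open 0.0856 rel tool [-0.0024  0.0013  0.0033] zdir [-0. -0. -1.] x [ 9.010e-01  4.339e-01 -1.000e-04]
```

Request:
{"name": "step_arm", "arguments": {
  "steps": "1 -0.0024 0.0013 0.0033 0 0 0;1 -0.0024 0.0013 0.0033 0 0 0;1 -0.0024 0.0013 0.0033 0 0 0;1 -0.0024 0.0013 0.0033 0 0 0;1 -0.0024 0.0013 0.0033 0 0 0"
}}

```text
time: 4.0
position: [0.6255, 0.2385, 0.073]
ee_rot: [[0.901, 0.434, 0.0], [0.434, -0.901, -0.0], [-0.0, 0.0, -1.0]]
wrist_force: [-0.2, -1.1, -0.1]
opening: 0.0853
```

```bash
python3 -c "
from h import *
rel([.6255,.2385,.073])"
```

```text
t 4.0 pos [0.6255 0.2385 0.073 ] F [-0.2 -1.1 -0.1] open 0.0853 rel tool [ 0. -0.  0.] zdir [ 0. -0. -1.] x [ 0.901   0.4339 -0.    ]
```

Request:
{"name": "step_arm", "arguments": {
  "steps": "0.3 0 0 0 0 0 0;0 0 0 0 0 0 0;-0.2 0 0 0 0 0 0;-0.5 0 0 0 0 0 0;-1 0 0 0 0 0 0;-1 0 0 0 0 0 0;-1 0 0 0 0 0 0;-1 0 0 0 0 0 0"
}}

```text
time: 4.67
position: [0.6256, 0.2385, 0.0732]
ee_rot: [[0.901, 0.434, 0.0], [0.434, -0.901, 0.0], [0.0, 0.0, -1.0]]
wrist_force: [-0.0, -0.6, 2.8]
opening: 0.0349
```

Request:
{"name": "step_arm", "arguments": {
  "steps": "-1 0 0 -0.01 0 0 0;-1 0 0 -0.03 0 0 0;-1 0 0 -0.055 0 0 0;-1 0 0 -0.085 0 0 0;-1 0 0 -0.115 0 0 0;-1 0 0 -0.14 0 0 0;-1 0 0 -0.155 0 0 0;-1 0 0 -0.16 0 0 0"
}}

```text
time: 5.33
position: [0.6259, 0.2387, 0.2362]
ee_rot: [[0.901, 0.434, 0.003], [0.434, -0.901, 0.001], [0.003, 0.0, -1.0]]
wrist_force: [0.0, -0.1, -1.6]
opening: 0.0348
```

Request:
{"name": "step_arm", "arguments": {
  "steps": "-1 0 0 0 0 0 0;-1 0 0 0 0 0 0;-1 0 0 0 0 0 0"
}}

```text
time: 5.58
position: [0.625, 0.2383, 0.2309]
ee_rot: [[0.901, 0.434, -0.003], [0.434, -0.901, -0.001], [-0.003, -0.0, -1.0]]
wrist_force: [-0.8, 0.4, -1.9]
opening: 0.0347
```

```bash
python3 - <<'E'
from h import *
rel([.5648,-.1216,.233])
im,d=vision.grab_frame("side");im=im[20:180,240:440];cv2.imwrite(f"pics/side3.png",cv2.resize(im[:,:,::-1],None,fx=3.7,fy=3.7,interpolation=2))
E
```

```text
t 5.58 pos [0.625  0.2383 0.2309] F [-0.8  0.4 -1.9] open 0.0347 rel tool [-0.2105  0.2982 -0.0017] zdir [-2.6e-03 -9.0e-04 -1.0e+00] x [ 0.901   0.4339 -0.0027]
```

View pics/side3.png

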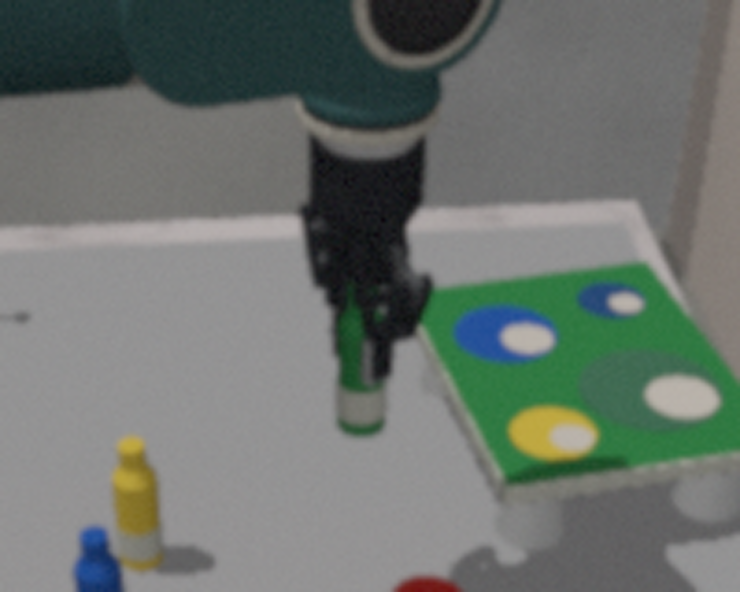

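Request:
{"name": "step_arm", "arguments": {
  "steps": "-1 -0.012 0.017 0 0 0 0;-1 -0.032 0.045 0 0 0 0;-1 -0.055 0.078 0 0 0 0;-1 -0.078 0.11 0 0 0 0;-1 -0.1 0.142 0 0 0 0;-1 -0.122 0.173 0 0 0 0;-1 -0.144 0.204 0 0 0 0;-1 -0.165 0.233 0 0 0 0"
}}

```text
time: 6.3
position: [0.577, -0.0448, 0.2319]
ee_rot: [[0.901, 0.434, -0.001], [0.434, -0.901, 0.0], [-0.001, -0.001, -1.0]]
wrist_force: [-0.2, 0.1, -0.0]
opening: 0.0348
```

Request:
{"name": "step_arm", "arguments": {
  "steps": "-1 -0.018 0.026 0 0 0 0;-1 -0.032 0.045 0 0 0 0;-1 -0.041 0.058 0 0 0 0;-1 -0.046 0.065 0 0 0 0;-1 -0.046 0.065 0 0 0 0;-1 -0.046 0.065 0 0 0 0;-1 -0.046 0.065 0 0 0 0;-1 -0.046 0.065 0 0 0 0"
}}

```text
time: 6.97
position: [0.5649, -0.1205, 0.2328]
ee_rot: [[0.9, 0.435, -0.0], [0.435, -0.9, 0.0], [-0.0, -0.0, -1.0]]
wrist_force: [0.4, -0.1, -1.3]
opening: 0.0347
```

```bash
python3 - <<'E'
from h import *
rel([.5648,-.1216,.165])
for n in("side","top"):
    im,d=vision.grab_frame(n);cv2.imwrite(f"pics/{n}4.png",im[:,:,::-1])
rel([.5648,-.1216,.165])
E
```

```text
t 6.97 pos [ 0.5649 -0.1205  0.2328] F [ 0.4 -0.1 -1.3] open 0.0347 rel tool [-0.0005  0.001   0.0678] zdir [-2.e-04  2.e-04 -1.e+00] x [ 9.005e-01  4.349e-01 -1.000e-04]
t 7.07 pos [ 0.5649 -0.1207  0.2329] F [ 0.5 -1.3 -1.7] open 0.0348 rel tool [-0.0004  0.0008  0.0679] zdir [-1.e-04  1.e-04 -1.e+00] x [ 0.9005  0.4349 -0.    ]
```

View pics/side4.png

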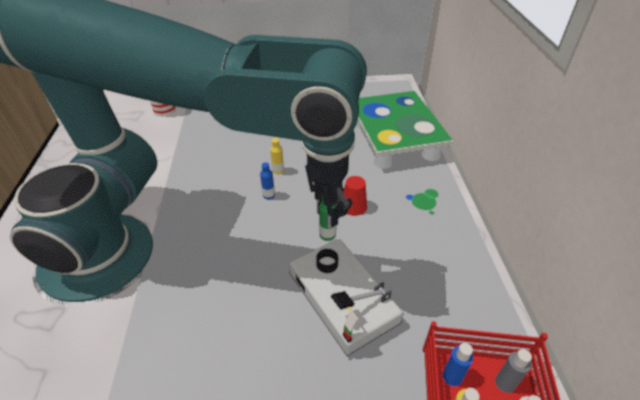

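View pics/top4.png

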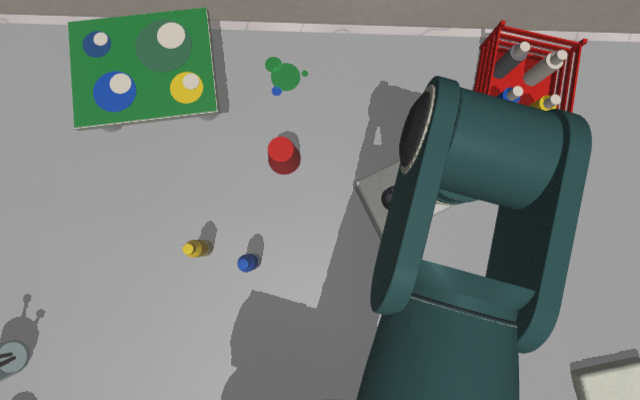

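The bottle hangs upright over the ring: side view bottle at (328,225), ring at (327,260). I'll lower it to about 9 mm above the rim and check.

Request:
{"name": "step_arm", "arguments": {
  "steps": "-1 -0.0004 0.0008 0.01 0 0 0;-1 -0.0004 0.0008 0.027 0 0 0;-1 -0.0004 0.0008 0.044 0 0 0;-1 -0.0004 0.0008 0.056 0 0 0;-1 -0.0004 0.0008 0.063 0 0 0;-1 -0.0004 0.0008 0.063 0 0 0;-1 -0.0004 0.0008 0.063 0 0 0;-1 -0.0004 0.0008 0.063 0 0 0"
}}

```text
time: 7.73
position: [0.565, -0.1225, 0.1709]
ee_rot: [[0.901, 0.434, 0.001], [0.434, -0.901, -0.0], [0.001, 0.001, -1.0]]
wrist_force: [0.2, -0.3, -0.5]
opening: 0.035
```

```bash
python3 - <<'E'
from h import *
from scipy.optimize import least_squares
rel([.5648,-.1216,.133])
im,d=vision.grab_frame("side")
W=cloud("side",d)
w=W.reshape(-1,3);hsv=cv2.cvtColor(im,cv2.COLOR_RGB2HSV).reshape(-1,3)
s=manip.sense();zb=s["position"][2]-.073
m=(np.hypot(w[:,0]-.565,w[:,1]+.12)<.035)&(w[:,2]>zb+.006)&(w[:,2]<zb+.045)
notblack=hsv[:,2]>50
q=w[m&notblack];print(len(q),q.mean(0))
f=least_squares(lambda c:np.hypot(q[:,0]-c[0],q[:,1]-c[1])-.018,[.565,-.12],loss="soft_l1",f_scale=.002);print("bottle",f.x,np.abs(f.fun).mean())
c=im[190:300,270:410].copy();c=cv2.resize(c[:,:,::-1],None,fx=5,fy=5,interpolation=2)
# overlay predicted rim (outer) and bottle bottom circle
a=np.linspace(0,2*np.pi,60)
for (x,y,z,r,col) in((.5648,-.1216,.088,.0255,(0,0,255)),(.5648,-.1216,.088,.0205,(0,255,255)),(s["position"][0],s["position"][1],zb,.018,(255,0,255))):
    p=proj("side",np.c_[x+r*np.cos(a),y+r*np.sin(a),z+0*a]);p=((p-[270,190]+.5)*5).astype(int)
    cv2.polylines(c,[p.reshape(-1,1,2)],True,col,1)
cv2.imwrite("pics/side5.png",c)
E
```

```text
t 7.73 pos [ 0.565  -0.1225  0.1709] F [ 0.2 -0.3 -0.5] open 0.035 rel tool [ 0.0002 -0.0009  0.0379] zdir [ 1.e-03 -3.e-04 -1.e+00] x [9.009e-01 4.340e-01 8.000e-04]
186 [ 0.56433059 -0.13600026  0.12332639]
bottle [ 0.56623795 -0.12185299] 0.0006585294086209198
```

View pics/side5.png

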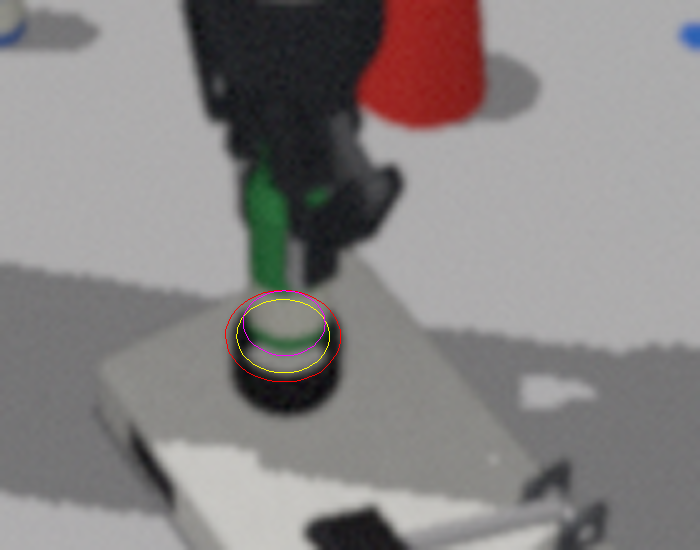

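Request:
{"name": "step_arm", "arguments": {
  "steps": "-1 0 0 0 0 0 0;-1 0 0 0 0 0 0;-1 0 0 0 0 0 0"
}}

```text
time: 8.03
position: [0.5648, -0.1225, 0.1704]
ee_rot: [[0.901, 0.434, 0.0], [0.434, -0.901, -0.0], [0.0, 0.0, -1.0]]
wrist_force: [0.5, 0.2, -1.5]
opening: 0.0344
```

```bash
python3 - <<'E'
from h import *
from scipy.optimize import least_squares
rel([.5648,-.1216,.133])
for k in range(2):
    im,d=vision.grab_frame("side")
    w=cloud("side",d).reshape(-1,3);hsv=cv2.cvtColor(im,cv2.COLOR_RGB2HSV).reshape(-1,3)
    zb=manip.sense()["position"][2]-.073
    near=np.hypot(w[:,0]-.565,w[:,1]+.12)<.035
    q=w[near&(w[:,2]>zb+.006)&(w[:,2]<zb+.045)&(hsv[:,2]>50)]
    f=least_squares(lambda c:np.hypot(q[:,0]-c[0],q[:,1]-c[1])-.018,[.565,-.12],loss="soft_l1",f_scale=.002)
    r=w[near&(w[:,2]>.066)&(w[:,2]<.086)&(hsv[:,2]<60)&(w[:,1]<-.125)]
    g=least_squares(lambda c:np.hypot(r[:,0]-c[0],r[:,1]-c[1])-.0255,[.565,-.12],loss="soft_l1",f_scale=.002)
    print("bottle",f.x,"ring",len(r),g.x,"b-r",f.x-g.x)
rel([.5648,-.1216,.133])
E
```

```text
t 8.03 pos [ 0.5648 -0.1225  0.1704] F [ 0.5  0.2 -1.5] open 0.0344 rel tool [ 0.0004 -0.0008  0.0374] zdir [ 5.e-04 -1.e-04 -1.e+00] x [9.010e-01 4.338e-01 4.000e-04]
bottle [ 0.56591538 -0.1218905 ] ring 112 [ 0.56572641 -0.12043659] b-r [ 0.00018898 -0.00145391]
bottle [ 0.56585637 -0.1218321 ] ring 113 [ 0.56559732 -0.12035982] b-r [ 0.00025905 -0.00147227]
t 8.13 pos [ 0.5647 -0.1224  0.1702] F [ 0.  -0.7 -0.7] open 0.0348 rel tool [ 0.0004 -0.0007  0.0372] zdir [ 2.e-04 -0.e+00 -1.e+00] x [9.010e-01 4.339e-01 2.000e-04]
```

Request:
{"name": "step_arm", "arguments": {
  "steps": "-1 0.0004 -0.0013 0 0 0 0;-1 0.0004 -0.0013 0.003 0 0 0;-1 0.0004 -0.0013 0.007 0 0 0;-1 0.0004 -0.0013 0.011 0 0 0;-1 0.0004 -0.0013 0.015 0 0 0;-1 0.0004 -0.0013 0.018 0 0 0;-1 0.0004 -0.0013 0.02 0 0 0;-1 0.0004 -0.0013 0.02 0 0 0"
}}

```text
time: 8.8
position: [0.5643, -0.121, 0.1494]
ee_rot: [[0.901, 0.434, -0.001], [0.434, -0.901, 0.0], [-0.001, -0.001, -1.0]]
wrist_force: [-0.7, 0.2, -1.8]
opening: 0.0347
```

Request:
{"name": "step_arm", "arguments": {
  "steps": "-1 0 0 0.003 0 0 0;-1 0 0 0.006 0 0 0;-1 0 0 0.009 0 0 0;-1 0 0 0.011 0 0 0;-1 0 0 0.012 0 0 0;-1 0 0 0.013 0 0 0;-1 0 0 0.013 0 0 0;-1 0 0 0.013 0 0 0"
}}

```text
time: 9.47
position: [0.5645, -0.1211, 0.1371]
ee_rot: [[0.901, 0.434, 0.0], [0.434, -0.901, -0.0], [0.0, 0.0, -1.0]]
wrist_force: [0.8, -0.2, -1.4]
opening: 0.0349
```

```bash
python3 - <<'E'
from h import *
rel([.5645,-.1211,.133])
im,d=vision.grab_frame("side")
c=im[190:300,270:410].copy();c=cv2.resize(c[:,:,::-1],None,fx=5,fy=5,interpolation=2);cv2.imwrite("pics/side6.png",c)
E
```

```text
t 9.47 pos [ 0.5645 -0.1211  0.1371] F [ 0.8 -0.2 -1.4] open 0.0349 rel tool [ 0.     -0.      0.0041] zdir [ 1.e-04 -0.e+00 -1.e+00] x [0.901  0.4339 0.    ]
```

View pics/side6.png

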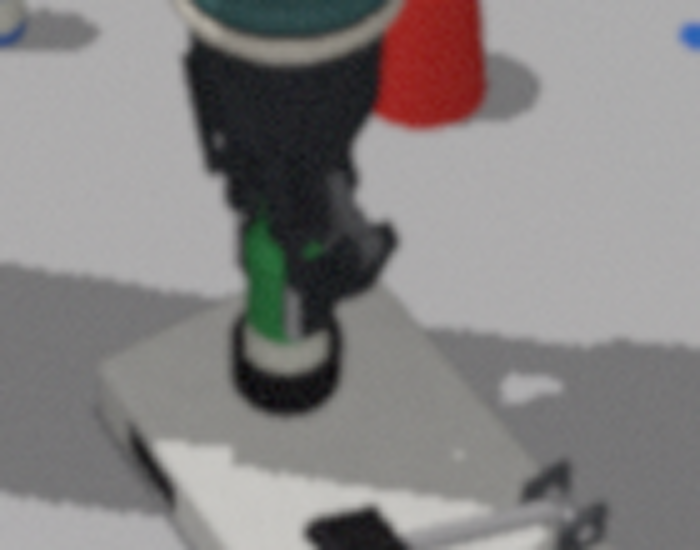

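The bottle is inside the ring at crop (287,355) with no side force. I'll feel for the floor in small steps.

Request:
{"name": "step_arm", "arguments": {
  "steps": "-1 0 0 0.001 0 0 0;-1 0 0 0.002 0 0 0;-1 0 0 0.003 0 0 0;-1 0 0 0.003 0 0 0;-1 0 0 0.003 0 0 0"
}}

```text
time: 9.93
position: [0.5644, -0.1211, 0.1339]
ee_rot: [[0.901, 0.434, -0.0], [0.434, -0.901, 0.0], [-0.0, -0.0, -1.0]]
wrist_force: [0.2, 0.7, -1.1]
opening: 0.0347
```

Request:
{"name": "step_arm", "arguments": {
  "steps": "-1 0 0 0.0005 0 0 0;-1 0 0 0.001 0 0 0;-1 0 0 0.001 0 0 0;-1 0 0 0.001 0 0 0"
}}

```text
time: 10.27
position: [0.5645, -0.1211, 0.1332]
ee_rot: [[0.901, 0.434, 0.0], [0.434, -0.901, -0.0], [0.0, 0.0, -1.0]]
wrist_force: [-1.0, 0.4, 1.3]
opening: 0.035
```

Request:
{"name": "step_arm", "arguments": {
  "steps": "-1 0 0 0.0003 0 0 0;-1 0 0 0.0006 0 0 0;-1 0 0 0.0006 0 0 0;-1 0 0 0.0006 0 0 0"
}}

```text
time: 10.6
position: [0.5646, -0.1211, 0.1331]
ee_rot: [[0.901, 0.434, 0.001], [0.434, -0.901, -0.0], [0.001, 0.0, -1.0]]
wrist_force: [-3.2, 1.2, 7.0]
opening: 0.0349
```

Request:
{"name": "step_arm", "arguments": {
  "steps": "-0.15 0 0 0 0 0 0;-0.1 0 0 0 0 0 0;0 0 0 0 0 0 0;0.2 0 0 0 0 0 0;0.4 0 0 0 0 0 0;0.6 0 0 0 0 0 0;0.6 0 0 0 0 0 0;0.6 0 0 0 0 0 0"
}}

```text
time: 11.27
position: [0.5644, -0.1211, 0.1324]
ee_rot: [[0.901, 0.434, -0.0], [0.434, -0.901, 0.0], [-0.0, -0.0, -1.0]]
wrist_force: [0.2, 0.1, -1.0]
opening: 0.0686
```

Request:
{"name": "step_arm", "arguments": {
  "steps": "0.6 0 0 -0.01 0 0 0;0.6 0 0 -0.03 0 0 0;0.6 0 0 -0.055 0 0 0;0.6 0 0 -0.08 0 0 0;0.6 0 0 -0.1 0 0 0;0.6 0 0 -0.115 0 0 0;0.6 0 0 -0.12 0 0 0;0.6 0 0 -0.12 0 0 0"
}}

```text
time: 11.93
position: [0.5647, -0.1212, 0.2537]
ee_rot: [[0.901, 0.434, 0.002], [0.434, -0.901, -0.0], [0.001, 0.001, -1.0]]
wrist_force: [-0.3, 0.1, -0.3]
opening: 0.0682
```

```bash
python3 - <<'E'
from h import *
c0=np.array([.5944,-.179]);t=np.deg2rad(27.3);A=np.array([[np.cos(t),-np.sin(t)],[np.sin(t),np.cos(t)]])
for lx in(-.051,-.058): 
    print((c0+A@[lx,-.065]).round(4)); rel([*(c0+A@[lx,-.065]),.18])
im,d=vision.grab_frame("side")
W=cloud("side",d).reshape(-1,3)
q=W[(np.hypot(W[:,0]-.565,W[:,1]+.121)<.03)&(W[:,2]<.19)];print("bottle top z",q[:,2].max())
c=im[160:330,260:440].copy();c=cv2.resize(c[:,:,::-1],None,fx=3.5,fy=3.5,interpolation=2);cv2.imwrite("pics/side7.png",c)
E
```

```text
[ 0.5789 -0.2602]
t 11.93 pos [ 0.5647 -0.1212  0.2537] F [-0.3  0.1 -0.3] open 0.0682 rel tool [-0.0477  0.1313  0.0738] zdir [ 1.8e-03 -4.0e-04 -1.0e+00] x [0.901  0.4339 0.0014]
[ 0.5727 -0.2634]
t 11.93 pos [ 0.5647 -0.1212  0.2537] F [-0.3  0.1 -0.3] open 0.0682 rel tool [-0.0546  0.1315  0.0737] zdir [ 1.8e-03 -4.0e-04 -1.0e+00] x [0.901  0.4339 0.0014]
bottle top z 0.17825686408578087
```

View pics/side7.png

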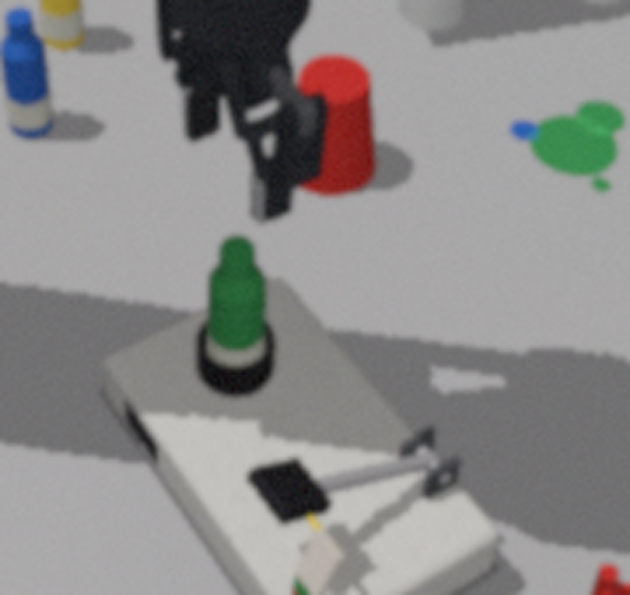

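Request:
{"name": "step_arm", "arguments": {
  "steps": "0.2 -0.006 0.016 0 0 0 0;-0.2 -0.018 0.05 0 0 0 0;-0.6 -0.03 0.082 0 0 0 0;-1 -0.04 0.11 0 0 0 0;-1 -0.046 0.127 0 0 0 0;-1 -0.0477 0.1313 0 0 0 0;-1 -0.0477 0.1313 0 0 0 0;-1 -0.0477 0.1313 0 0 0 0"
}}

```text
time: 12.65
position: [0.5783, -0.2594, 0.2516]
ee_rot: [[0.901, 0.434, -0.001], [0.434, -0.901, 0.001], [-0.001, -0.001, -1.0]]
wrist_force: [0.7, 0.4, 0.7]
opening: 0.0001
```

```bash
python3 - <<'E'
from h import *
rel([.5789,-.2602,.18]);print(manip.sense()["joints"].round(3))
im,d=vision.grab_frame("side")
c=im[160:360,240:440].copy();c=cv2.resize(c[:,:,::-1],None,fx=3,fy=3,interpolation=2);cv2.imwrite("pics/side8.png",c)
E
```

```text
t 12.65 pos [ 0.5783 -0.2594  0.2516] F [0.7 0.4 0.7] open 0.0001 rel tool [0.0002 0.001  0.0716] zdir [-1.e-03  9.e-04 -1.e+00] x [ 9.010e-01  4.338e-01 -5.000e-04]
[-0.462  0.029  1.541  0.     1.573  0.66 ]
```

View pics/side8.png

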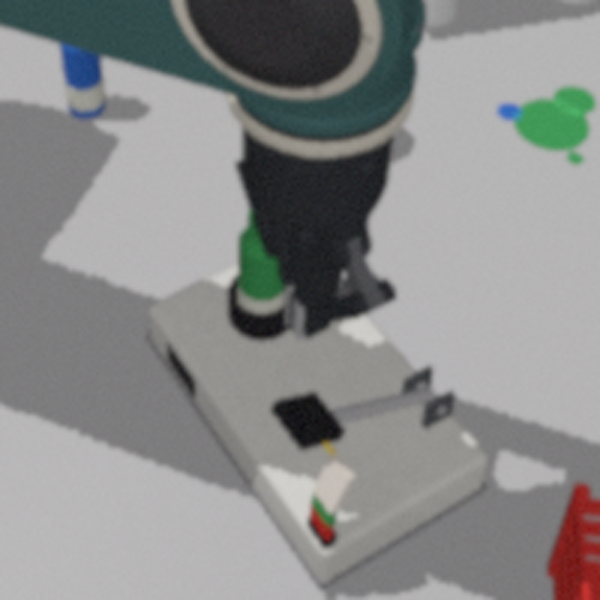

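Request:
{"name": "step_arm", "arguments": {
  "steps": "-1 0 0.001 0 0 0 -0.06;-1 0 0.001 0 0 0 -0.18;-1 0 0.001 0 0 0 -0.3;-1 0 0.001 0 0 0 -0.42;-1 0 0.001 0 0 0 -0.54;-1 0 0.001 0 0 0 -0.66;-1 0 0.001 0 0 0 -0.78;-1 0 0.001 0 0 0 -0.9"
}}

```text
time: 13.37
position: [0.579, -0.2595, 0.2526]
ee_rot: [[0.213, 0.977, 0.0], [0.977, -0.213, 0.0], [0.0, 0.0, -1.0]]
wrist_force: [0.3, -0.5, 0.5]
opening: -0.0003
```

Request:
{"name": "step_arm", "arguments": {
  "steps": "-1 0 0 0 0 0 -0.12;-1 0 0 0 0 0 -0.24;-1 0 0 0 0 0 -0.36;-1 0 0 0 0 0 -0.48;-1 0 0 0 0 0 -0.58;-1 0 0 0 0 0 -0.65;-1 0 0 0 0 0 -0.67;-1 0 0 0 0 0 -0.67"
}}

```text
time: 14.03
position: [0.579, -0.2599, 0.2525]
ee_rot: [[-0.434, 0.901, 0.0], [0.901, 0.434, 0.0], [-0.0, 0.0, -1.0]]
wrist_force: [0.6, 0.0, 0.0]
opening: 0.0
```

Request:
{"name": "step_arm", "arguments": {
  "steps": "-1 0 0 0.02 0 0 0;-1 0 0 0.04 0 0 0;-1 0 0 0.055 0 0 0;-1 0 0 0.065 0 0 0;-1 0 0 0.07 0 0 0;-1 0 0 0.07 0 0 0;-1 0 0 0.07 0 0 0;-1 0 0 0.07 0 0 0"
}}

```text
time: 14.7
position: [0.5792, -0.2611, 0.1836]
ee_rot: [[-0.433, 0.901, 0.001], [0.901, 0.433, -0.001], [-0.001, 0.001, -1.0]]
wrist_force: [-0.3, 0.0, 0.1]
opening: -0.0002
```

```bash
python3 - <<'E'
from h import *
rel([.5762,-.2616,.18]);print(manip.sense()["joints"].round(3))
for n in("side","top"):
    im,d=vision.grab_frame(n)
    c=im[160:360,240:440] if n=="side" else im[110:260,340:540]
    c=cv2.resize(c[:,:,::-1],None,fx=3,fy=3,interpolation=2);cv2.imwrite(f"pics/{n}9.png",c)
E
```

```text
t 14.7 pos [ 0.5792 -0.2611  0.1836] F [-0.3  0.   0.1] open -0.0002 rel tool [ 0.0009 -0.0029  0.0036] zdir [ 1.2e-03 -6.0e-04 -1.0e+00] x [-0.433   0.9014 -0.0011]
[-0.464  0.058  1.621  0.     1.461 -0.911]
```

View pics/side9.png

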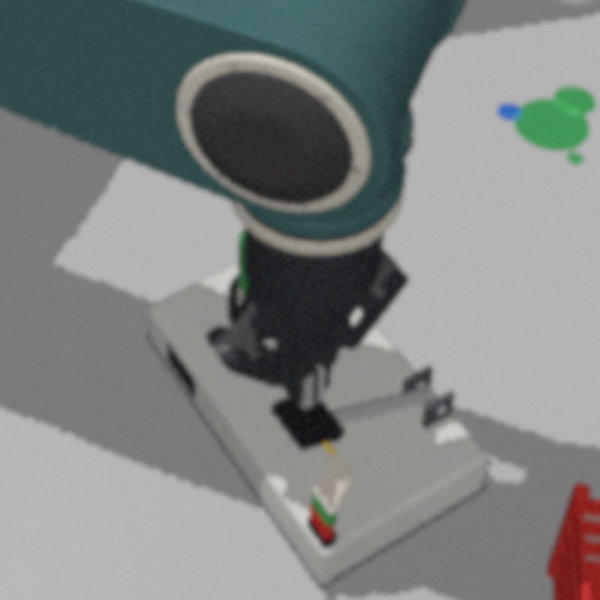

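View pics/top9.png

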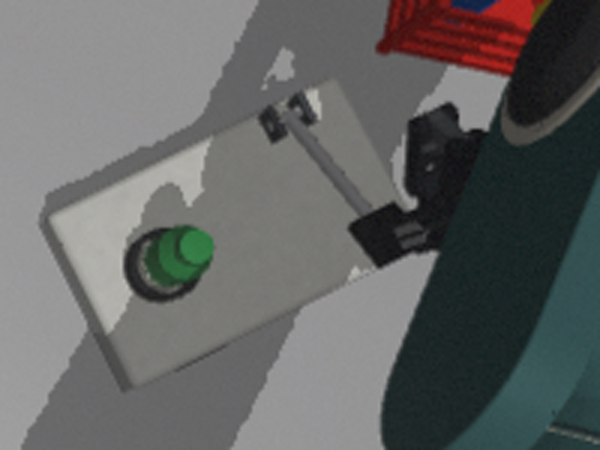

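Request:
{"name": "step_arm", "arguments": {
  "steps": "-1 0.0005 -0.001 0.01 0 0 0;-1 0.0005 -0.002 0.018 0 0 0;-1 0.0005 -0.002 0.024 0 0 0;-1 0.0005 -0.003 0.03 0 0 0;-1 0.0005 -0.004 0.035 0 0 0;-1 0.0005 -0.0045 0.039 0 0 0;-1 0.0005 -0.005 0.042 0 0 0;-1 0.0005 -0.005 0.042 0 0 0"
}}

```text
time: 15.47
position: [0.5739, -0.2629, 0.1399]
ee_rot: [[-0.433, 0.901, -0.001], [0.901, 0.433, -0.0], [-0.0, -0.001, -1.0]]
wrist_force: [-2.0, -0.7, 6.4]
opening: 0.0001
```

```bash
cat > look.py <<'E'
from h import *
import sys
rel([.5736,-.263,.128])
im,d=vision.grab_frame("side")
c=im[270:350,310:390]
c=cv2.resize(c[:,:,::-1],None,fx=7,fy=7,interpolation=2);cv2.imwrite(f"pics/{sys.argv[1]}.png",c)
E
python3 look.py l1
```

```text
t 15.47 pos [ 0.5739 -0.2629  0.1399] F [-2.  -0.7  6.4] open 0.0001 rel tool [ 0.0001 -0.0003  0.0119] zdir [-5.e-04 -3.e-04 -1.e+00] x [-4.330e-01  9.014e-01 -1.000e-04]
```

View pics/l1.png

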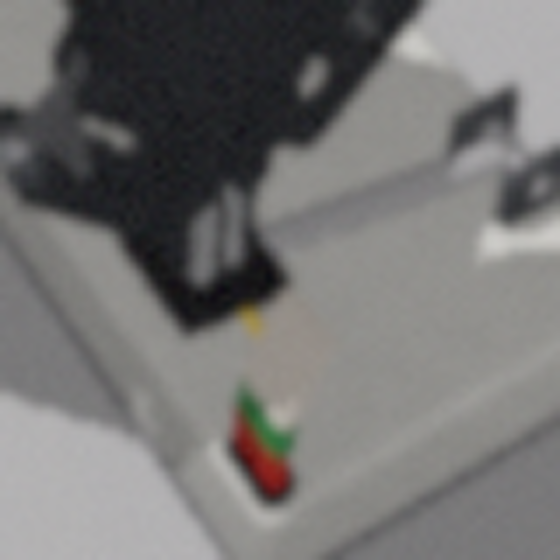

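Request:
{"name": "step_arm", "arguments": {
  "steps": "-1 0 0 0.002 0 0 0;-1 0 -0.0005 0.004 0 0 0;-1 0 -0.001 0.006 0 0 0;-1 0 -0.001 0.008 0 0 0;-1 0 -0.0015 0.01 0 0 0;-1 0 -0.0015 0.01 0 0 0;-1 0 -0.0015 0.01 0 0 0;-1 0 -0.0015 0.01 0 0 0"
}}

```text
time: 16.18
position: [0.5727, -0.2637, 0.1308]
ee_rot: [[-0.433, 0.901, 0.0], [0.901, 0.433, -0.001], [-0.001, -0.0, -1.0]]
wrist_force: [-4.2, -1.0, 8.4]
opening: -0.0001
```

```bash
python3 look.py l2
```

```text
t 16.18 pos [ 0.5727 -0.2637  0.1308] F [-4.2 -1.   8.4] open -0.0001 rel tool [0.0003 0.0011 0.0028] zdir [ 3.e-04 -8.e-04 -1.e+00] x [-4.330e-01  9.014e-01 -8.000e-04]
```

View pics/l2.png

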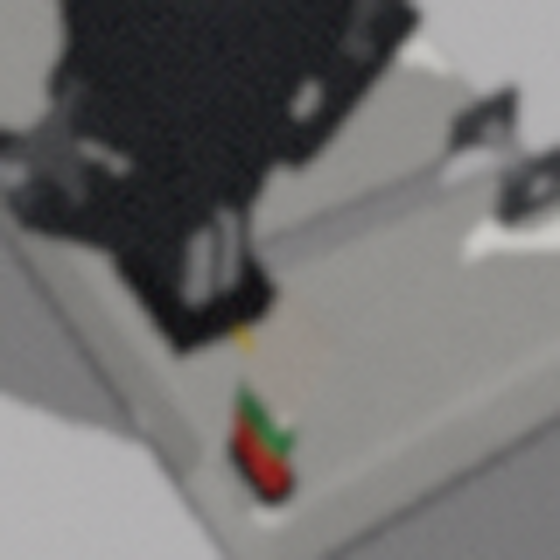

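```bash
python3 - <<'E'
from h import *
rel([.5736,-.263,.128])
t=np.deg2rad(27.3);A=np.array([[np.cos(t),-np.sin(t)],[np.sin(t),np.cos(t)]])
def an(tag,n,im,d):
    W=cloud(n,d);hsv=cv2.cvtColor(im,cv2.COLOR_RGB2HSV)
    L=(W[...,:2]-[.5944,-.179])@A;z=W[...,2];H,S,V=[hsv[...,i].astype(int) for i in range(3)]
    reg=(np.abs(L[...,0]+.05)<.05)&(L[...,1]<-.07)&(L[...,1]>-.13)&(z>.05)&(z<.16)
    for k,m in(("yellow",(H>17)&(H<35)&(S>90)),("green",(H>45)&(H<85)&(S>80)),("red",((H<8)|(H>172))&(S>110)),("any",S>=0)):
        mm=reg&m;
        if mm.sum(): print(tag,n,k,mm.sum(),"L",np.median(L[mm],0).round(4),L[mm].min(0).round(3),L[mm].max(0).round(3),"z",z[mm].min().round(4),np.median(z[mm]).round(4),z[mm].max().round(4))
for n in("side","top"):
    an("start",n,np.load(n+"0im.npy"),np.load(n+"0.npy"))
    im,d=vision.grab_frame(n);np.save(n+"p.npy",d);np.save(n+"pim.npy",im);an("now",n,im,d)
    cv2.imwrite(f"pics/p_{n}.png",im[:,:,::-1])
c=im[110:260,380:540];cv2.imwrite("pics/top10.png",cv2.resize(c[:,:,::-1],None,fx=4,fy=4,interpolation=2))
E
```

```text
t 16.23 pos [ 0.5728 -0.2637  0.1308] F [-3.2 -1.7  8.3] open 0.0004 rel tool [0.0003 0.0011 0.0028] zdir [ 3.e-04 -8.e-04 -1.e+00] x [-4.330e-01  9.014e-01 -9.000e-04]
start side yellow 15 L [-0.0468 -0.0867] [-0.065 -0.116] [-0.043 -0.082] z 0.0845 0.1251 0.1279
start side green 16 L [-0.0633 -0.1102] [-0.064 -0.117] [-0.061 -0.101] z 0.0871 0.0921 0.0971
start side red 36 L [-0.0646 -0.1124] [-0.066 -0.117] [-0.06  -0.101] z 0.0654 0.0745 0.0855
start side any 1075 L [-0.0479 -0.1018] [-0.07  -0.121] [-0.   -0.07] z 0.0501 0.062 0.1399
now side yellow 10 L [-0.0557 -0.0874] [-0.065 -0.11 ] [-0.054 -0.082] z 0.0843 0.098 0.1002
now side green 17 L [-0.0633 -0.1093] [-0.064 -0.117] [-0.061 -0.101] z 0.088 0.093 0.0975
now side red 36 L [-0.0644 -0.1123] [-0.066 -0.116] [-0.06  -0.101] z 0.0643 0.0736 0.0841
now side any 1252 L [-0.0531 -0.0978] [-0.092 -0.121] [-0.   -0.07] z 0.0501 0.063 0.1597
start top yellow 18 L [-0.0463 -0.0945] [-0.048 -0.105] [-0.045 -0.081] z 0.1232 0.1249 0.1319
start top any 494 L [-0.0331 -0.0959] [-0.07  -0.118] [-0.001 -0.07 ] z 0.0535 0.0612 0.1391
now top any 188 L [-0.0166 -0.0905] [-0.046 -0.115] [-0.001 -0.07 ] z 0.0561 0.0596 0.1591
```

View pics/top10.png

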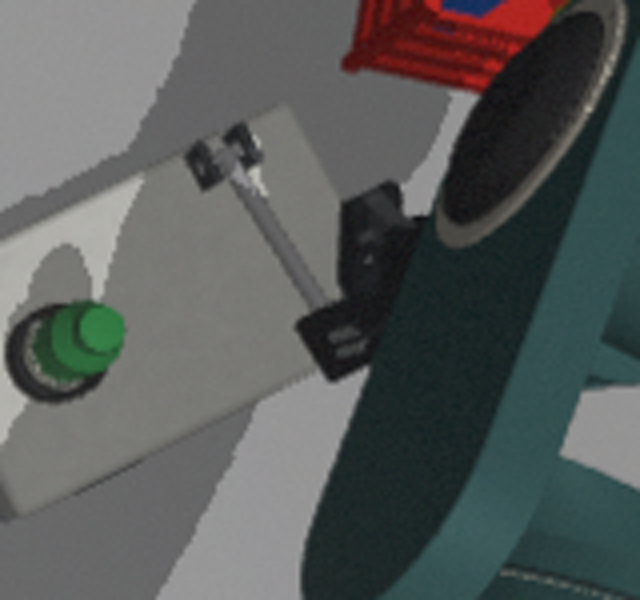

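Request:
{"name": "step_arm", "arguments": {
  "steps": "-1 0 0 0.0015 0 0 0;-1 0 0 0.003 0 0 0;-1 0 0 0.0038 0 0 0;-1 0 0 0.0038 0 0 0;-1 0 0 0.0038 0 0 0;-1 0 0 0.0038 0 0 0;-1 0 0 0.0038 0 0 0;-1 0 0 0.0038 0 0 0"
}}

```text
time: 17.0
position: [0.5727, -0.2638, 0.127]
ee_rot: [[-0.433, 0.901, 0.0], [0.901, 0.433, -0.001], [-0.001, -0.0, -1.0]]
wrist_force: [-3.3, -2.1, 8.2]
opening: -0.0001
```

```bash
python3 - <<'E'
from h import *
rel([.5736,-.263,.128])
t=np.deg2rad(27.3);A=np.array([[np.cos(t),-np.sin(t)],[np.sin(t),np.cos(t)]])
for k in range(2):
    im,d=vision.grab_frame("side");W=cloud("side",d);hsv=cv2.cvtColor(im,cv2.COLOR_RGB2HSV)
    L=(W[...,:2]-[.5944,-.179])@A;z=W[...,2];H,S=hsv[...,0].astype(int),hsv[...,1]
    m=(np.abs(L[...,0]+.06)<.03)&(L[...,1]<-.075)&(L[...,1]>-.097)&(z>.07)&(z<.16)&(H>17)&(H<35)&(S>90)
    P=np.c_[L[m],z[m]];p=np.median(P,0);print(len(P),p.round(4),P.min(0).round(4),P.max(0).round(4),"q",(.467-np.arcsin((P[:,2]-.075)/.111)).round(3))
w=W.reshape(-1,3);q=w[(np.hypot(w[:,0]-.565,w[:,1]+.121)<.03)&(w[:,2]<.19)];print("bottle top",q[:,2].max())
cv2.imwrite("pics/side_end.png",im[:,:,::-1]);c=im[270:350,310:390]
cv2.imwrite("pics/l3.png",cv2.resize(c[:,:,::-1],None,fx=7,fy=7,interpolation=2))
E
```

```text
t 17.0 pos [ 0.5727 -0.2638  0.127 ] F [-3.3 -2.1  8.2] open -0.0001 rel tool [ 0.0003  0.0011 -0.001 ] zdir [ 3.e-04 -9.e-04 -1.e+00] x [-4.330e-01  9.014e-01 -9.000e-04]
7 [-0.0542 -0.0839  0.0944] [-0.056  -0.0883  0.0931] [-0.0525 -0.0818  0.0969] q [0.269 0.298 0.303 0.291 0.298 0.277 0.282]
7 [-0.0555 -0.0844  0.0958] [-0.0562 -0.0882  0.0945] [-0.0535 -0.0828  0.0996] q [0.243 0.27  0.278 0.282 0.253 0.29  0.282]
bottle top 0.08954540466808361
```

View pics/l3.png

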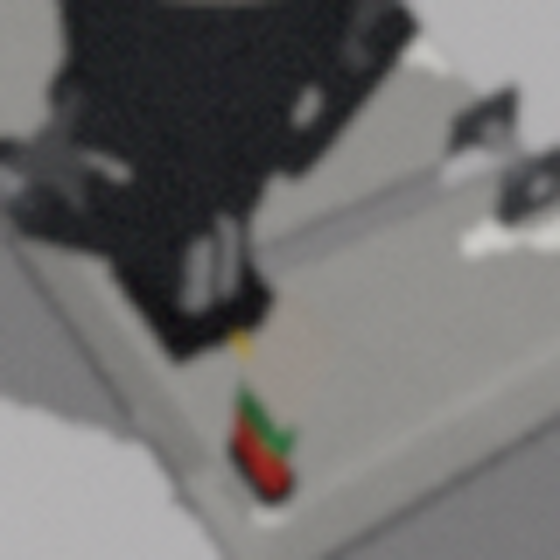

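View pics/side_end.png

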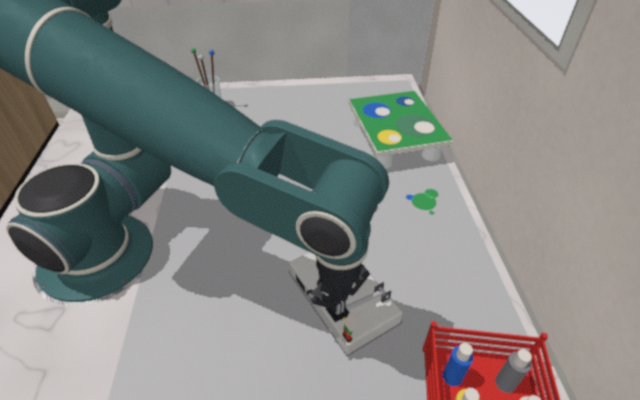

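```bash
python3 - <<'E'
from h import *
im,d=vision.grab_frame("top");cv2.imwrite("pics/top_end.png",im[:,:,::-1])
a=np.load("top0im.npy").astype(int)
for k,(x0,y0,x1,y1) in dict(cup=(263,133,304,177),blue=(234,248,262,275),yellow=(180,235,212,260)).items():print(k,np.abs(im.astype(int)-a)[y0:y1,x0:x1].mean())
w=cloud("top",d).reshape(-1,3);q=w[(np.hypot(w[:,0]-.5645,w[:,1]+.121)<.03)];print("bottle top",np.percentile(q[:,2],98),np.median(q[q[:,2]>.168],0))
s=manip.sense();print(s["time"],s["position"],s["wrist_force"])
E
```

```text
cup 13.113082039911308
blue 14.024691358024691
yellow 14.284583333333334
bottle top 0.1758094441624238 [ 0.56423784 -0.12056935  0.17442933]
17.15 [ 0.57276061 -0.2637872   0.1270724 ] [-3.7409038  -1.64553849  9.08976313]
```

View pics/top_end.png

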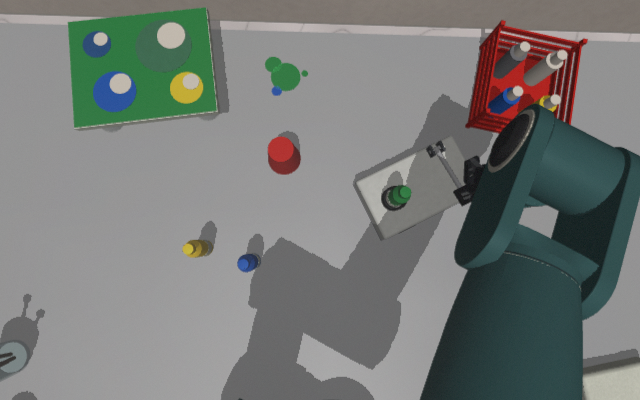

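The green bottle stands in the ring at (399,197), with its cap at z = 0.175 as expected. The cup, blue and yellow bottles are where they started, and the lever is held with 9 N. I'm handing in.

```bash
python3 -c "
from cell import finish_job
print(finish_job())"
```

```text
the job is handed in; nothing more can be done
None
```

The green bottle is upright and fully down in the mixer's holder ring and has been let go. The job was handed in at about 17.2 s, with the shut fingers still holding the run lever down in the green.

**Bottle:** I lowered it until I felt the holder floor, at about 7 N, before opening the fingers. The last top view put its cap at z ≈ 0.175, which is the seated height, and centred on the ring.

**Lever:** Depth on the pointer gave a lever turn of about 0.27–0.30 rad, and working it out from the fingertip position gave about 0.28; green is 0.23–0.35. The wrist force was about 8–9 N, as expected for mid-green. The pointer's tip was hidden behind the scale in the side view, so I judged it by its measured height against the green band rather than seeing it on the colour.

**Bystanders:** The cup, blue and yellow bottles look unmoved by eye in the last top view. A pixel comparison with the first picture showed small differences (13–14 of 255), but I had no baseline to tell how much of that is camera noise.

**Discrepancy:** One last side-view check of the bottle's height read 0.09 because the gripper was in the way. I relied on the top view instead.

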